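# Index the decorating wheel three clicks and hold it

## Task

Stand the small bisque cup, the one with the handle, upright in the centre of the decorating wheel with its handle over the line engraved on the wheel, setting it down rather than dropping it. Then grip the indexing knob and turn it clockwise to the third click without going on past it, so that the wheel carries the cup round, and finish with the knob still held in your grip at that third stop while I paint. Move the wheel only with its knob, and leave the beaker, the glaze jar and the palette where they are.

Things in the scene. Friction and masses are not known exactly. Their poses are not given: they have to be found in the camera images.
- cup_centre (a point): Centre of the cup to use (on its axis, 32 mm above its foot): straight-sided off-white bisque, outside diameter 60 mm, 64 mm tall, wall 5 mm, open at the top, about 0.15 kg. z is its axis, up; x points from the axis to its one handle. Stands on the table left or right of the wheel. Can be gripped from above across its 60 mm, one finger on each side of the handle.
- cup_handle (a point): Outer bar of the cup's handle, 52 mm out from the cup's axis along its x, 33 mm above the foot. The handle is one upright loop of round bar, 10 mm thick, reaching 57 mm from the axis.
- wheel_centre (a point): Centre of the decorating wheel's top face, 90 mm above the table: a flat level aluminium disc, 170 mm diameter, 10 mm thick, with centring grooves and one dark straight line engraved along its x, from 32 mm off centre to the rim. z is up. It turns with the knob. At the start the line faces a brass post of the casting, 98 mm from the axis and ending 6 mm below the wheel's top.
- divider: Fixed grey casting that carries the wheel and the knob; origin on the table under the wheel's axis, z up. The knob's axis lies 185 mm from the wheel's axis along its -y. The casting is up to 58 mm wide to each side of that line and 44 mm tall near the knob.
- knob_grip (a point): Grip point of the indexing knob, on its vertical axis, 86 mm above the table. The knob is a black upright wing 50 mm long (this point's x), 14 mm thick (y), 38 mm tall, its top 13 mm above this point; below it a skirt of 42 mm diameter, top 25 mm below this point, and a notched steel plate of 88 mm diameter, top 29 mm below it. z is up. A white line marks the wing's +x end.
- knob (a joint): Knob angle, rad: 0 at the start, growing clockwise seen from above. It clicks into a stop every 24 degrees (0.419), so the third is at 1.257. Between stops it resists with up to 0.2 N m, then beyond the half-way crest pulls itself on into the next stop and stays. The wheel is geared to it one to one, turning the same way. No end stop.
- beaker: Bystander: taller off-white bisque beaker without a handle, 62 mm diameter, 92 mm tall; origin at the centre of its foot. It stands on the other side of the wheel from the cup.
- glaze_jar: Bystander: lidded glaze jar, 64 mm diameter, 75 mm tall; origin at the centre of its foot.
- palette: Bystander: round white ceramic palette, 140 mm diameter, 12 mm tall; origin at the centre of its underside.
There are look-alikes about, which are no part of the job. What is shaped like the part that bears cup_centre but red is not meant.

How it is judged:
By the outcome, as a careful person would: the job done as asked, in the order asked, and still so for the second after the job is handed in, while the arm keeps its last pose, push and grip.
It also fails if it takes over 69 s, if anything falls off the work surface, if the arm or the gripper's body presses on something with over 40 N, if the wrist force passes 120 N, or if a joint passes its speed limit or range.

## Robot

A 6-joint arm with a two-finger parallel gripper is mounted at the origin on the work surface. World frame = base frame: x ahead of the robot, y to its left, z up, the work surface at z = 0. Lengths are in m, angles in rad, forces in N, time in s.
With the tool pointing down it reaches from about 0.35 to 0.85 m from the base axis. Payload 8.1 kg.
Tool frame: the origin (TCP) lies on the centre line of the jaws, within the pads' length; the fingertips stand 14 mm ahead of it and the grasp point (between the pads) lies 5 mm behind it; z points along the fingers, y is the direction in which the jaws open and shut (so a half turn about z gives the same grasp; the last joint's range is limited). The gripper opens to 93 mm and grips with 3 to 60 N. Pads are 15 mm wide; open, the fingers measure 128 mm over their backs; the gripper's body (75 mm by 188 mm) begins 65 mm behind the grasp point.
Start: joints at [-1.255, 0.13, 1.488, -0, 1.523, -0.085], TCP at [0.234, -0.552, 0.233] pointing down, gripper open.
Joint ranges: [-2.96, 2.96], [-0.89, 2.26], [0.02, 2.5], [-1.34, 4.48], [0, 2.73], [-2.66, 2.66]. Speed limits (rad/s): [2.39, 2.39, 2.79, 3.14, 3.14, 3.14].

## Interface

Orientations are given as a rotation vector (axis times angle).
In Python, from plant import robot gives the robot as it stands.
- The arm moves only by the tool jog_arm, never from a script. Its argument "steps" is a list of rows, each a list of 7 numbers: the closure, from 0 (fully open) to 1 (shut), then the shift along the tool's x, y, z in m, then the turn, a rotation vector about the tool's x, y, z in rad. In form: [[jaw, tx, ty, tz, rx, ry, rz], ...]. A call has 1 to 5 rows; each row is the pose to reach, as a shift and turn from the pose measured when the call began, along the tool's axes at that moment; what a row does not reach only later rows make up. A row lasts 1/8 s, in which the tool goes at most 62.5 mm and 10.7 degrees, less where a joint would pass 70% of its speed; a pose out of reach is approached as far as the arm can. A call with a gripper value outside its range is refused whole. The fingers move at their own pace and stop on an object; "force" is the grip in N (left out, the last holds). Time passes only in rows, so rows that repeat a pose let the fingers close. It gives the time, the measured TCP pose, the force and the opening at its end, in the units of the state.
- robot.read_state(): the state, without advancing time (a new reading comes with each control period).
- robot.read_camera(name): name is "side" or "top" or "wrist"; returns a dict with "image" (384x512x3 uint8, red, green, blue), "mtx" (3x3 intrinsics, pixels), "D" ([k1, k2, p1, p2, k3] as OpenCV has them; the pictures are not rectified), "extrinsics" (4x4, takes a point from camera to world coordinates); the wrist camera has in their place "tool_from_camera" (4x4, takes a point from camera to tool coordinates, whose origin is the TCP and whose axes are the flange's). Camera axes: x right, y down, z forward; pixel columns grow to the right and rows downward; lengths in m; the calibration is good to about 2 mm. A picture is of the moment at which its call begins: read the wrist's pose just before it. There is no depth.
- robot.close_job(): hands the job in, once; it reports no verdict.
The state is a dict: "t": time; "q": joint angles; "dq": joint speeds; "joint_torque": joint torques, N m; "tool_pos": TCP position; "orientation": TCP orientation; "force": force on the tool from outside, world axes, zero at the start; "wrist_torque": the same for the moment, N m; "opening": finger opening in m.
Only numpy, scipy, OpenCV 4.12 (cv2) and the standard library are available. Lean on these libraries where they do the work, as an engineer would, in place of code of your own. Each camera call takes 0.05 s, during which the arm holds its last target.

## Working session

There is one attempt and no reset: what is moved stays moved. The work goes in short steps, Python scripts to look and compute and a tool call to move; the robot and the scene stay as the last step left them, time stands still between calls to the robot, and variables do not carry over. Pictures are saved under pics/ and viewed, and the job is handed in when it is done.

Besides the shell and the picture viewer there is one more tool, called after ">>>" by a JSON object that holds its "fn" and its "kwargs", one argument or row to a line. jog_arm: Moves the arm, as the interface text tells. Its arguments: {"type":"object","properties":{"steps":{"type":"array"},"force":{"type":"number"}},"required":["steps"]}

```bash
ls; mkdir -p pics; python3 - <<'E'
from plant import robot
import cv2,numpy as np
s=robot.read_state();print({k:np.round(v,3).tolist() for k,v in s.items()})
for n in("side","top","wrist"):
    c=robot.read_camera(n)
    cv2.imwrite(f"pics/{n}0.png",c["image"][:,:,::-1])
    print(n,c["mtx"].tolist(),c["D"],np.round(c.get("extrinsics",c.get("tool_from_camera")),4).tolist())
E
```

```text
pics
{'t': 0.0, 'q': [-1.255, 0.131, 1.489, 0.0, 1.523, -0.085], 'dq': [0.001, 0.0, 0.001, 0.001, 0.001, -0.001], 'joint_torque': [0.0, -55.984, -49.176, 0.077, 0.035, -0.0], 'tool_pos': [0.234, -0.552, 0.232], 'orientation': [-3.077, -0.625, 0.0], 'force': [-0.411, -0.135, 0.537], 'wrist_torque': [-0.002, 0.019, 0.027], 'opening': 0.093}
side [[404.10019534869394, 0.0, 246.52422716950215], [0.0, 404.10019534869394, 194.96021607986103], [0.0, 0.0, 1.0]] [0.01427776 0.         0.         0.         0.        ] [[-0.9995, -0.0181, 0.0253, 0.5403], [-0.0311, 0.5814, -0.813, 0.8177], [-0.0, -0.8134, -0.5817, 0.6543], [0.0, 0.0, 0.0, 1.0]]
top [[405.5698269257982, 0.0, 257.47011218906096], [0.0, 405.5698269257982, 189.0809681525419], [0.0, 0.0, 1.0]] [-0.10874189  0.          0.          0.          0.        ] [[0.0065, -0.9963, 0.0854, 0.4541], [-0.9999, -0.0072, -0.008, 0.0202], [0.0085, -0.0854, -0.9963, 1.1747], [0.0, 0.0, 0.0, 1.0]]
wrist [[333.27054117337696, 0.0, 260.53437362692813], [0.0, 333.27054117337696, 187.92404472761535], [0.0, 0.0, 1.0]] [-0.01402656  0.          0.          0.          0.        ] [[0.0016, -0.9717, -0.236, 0.0647], [1.0, 0.0014, 0.0009, 0.0003], [-0.0006, -0.236, 0.9717, -0.1511], [0.0, 0.0, 0.0, 1.0]]
```

View pics/top0.png

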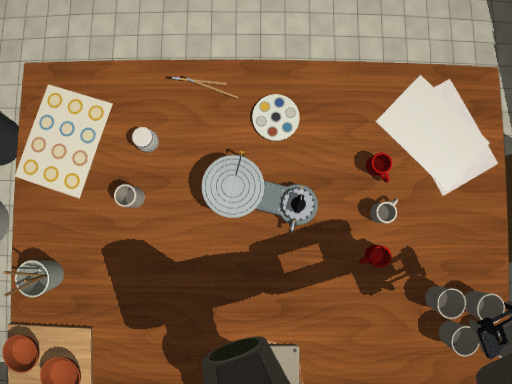

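View pics/side0.png

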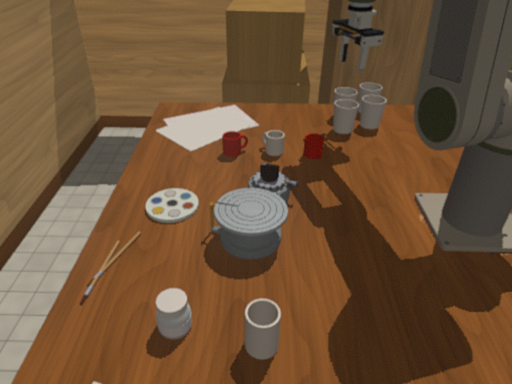

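View pics/wrist0.png

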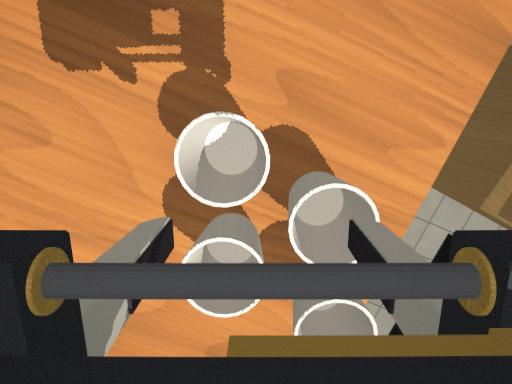

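Candidates (top view): the off-white cup with a handle at (384,211), red mugs at (380,165) and (377,256), handleless cups at (450,302), (487,305) and (462,340), the tall beaker at (128,195), and the jar at (145,139). I choose (384,211) and will check it in a close crop.

```bash
cat > h.py <<'E'
import cv2,numpy as np
from scipy.spatial.transform import Rotation as R
from plant import robot
def ray(c,uv,T):
    p=cv2.undistortPoints(np.array(uv,float).reshape(-1,1,2),c["mtx"],c["D"]).reshape(-1,2)
    d=np.c_[p,np.ones(len(p))]@T[:3,:3].T
    return T[:3,3],d
def onplane(c,uv,z,T=None):
    T=c["extrinsics"] if T is None else T
    o,d=ray(c,uv,T); return o+d*((z-o[2])/d[:,2])[:,None]
def proj(c,P,T=None):
    T=c["extrinsics"] if T is None else T
    Ti=np.linalg.inv(T); r=cv2.Rodrigues(Ti[:3,:3])[0]
    return cv2.projectPoints(np.array(P,float).reshape(-1,1,3),r,Ti[:3,3],c["mtx"],c["D"])[0].reshape(-1,2)
def toolT():
    s=robot.read_state();T=np.eye(4);T[:3,:3]=R.from_rotvec(s["orientation"]).as_matrix();T[:3,3]=s["tool_pos"];return T,s
def wrist():
    T,s=toolT();c=robot.read_camera("wrist");return c,T@c["tool_from_camera"],T,s
def save(name,img,box=None,k=1):
    if box: x0,y0,x1,y1=box; img=img[y0:y1,x0:x1]
    cv2.imwrite("pics/"+name,cv2.resize(img[:,:,::-1],None,fx=k,fy=k,interpolation=cv2.INTER_CUBIC))
E
python3 - <<'E'
from h import *
c=robot.read_camera("top")
save("topA.png",c["image"],(190,135,330,240),5.5)
save("topB.png",c["image"],(350,140,430,280),4)
for n,uv,z in[("cup top",(384,211),.064),("wheel",(236,186),.09),("knob",(299,204),.099),("post",(239,153),.084)]:
    print(n,onplane(c,[uv],z).round(4))
E
```

```text
cup top [[ 0.4908 -0.3401  0.064 ]]
wheel [[0.555  0.0692 0.09  ]]
knob [[ 0.5073 -0.0991  0.099 ]]
post [[0.6458 0.0624 0.084 ]]
```

View pics/topA.png

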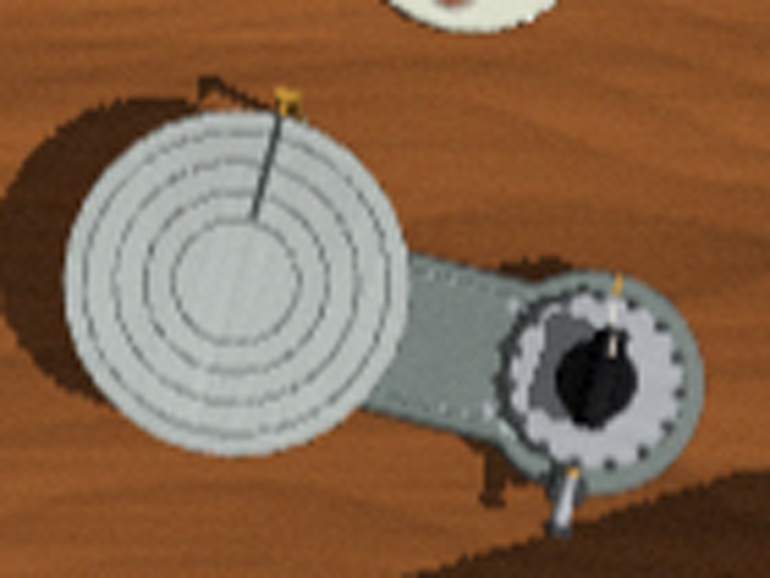

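View pics/topB.png

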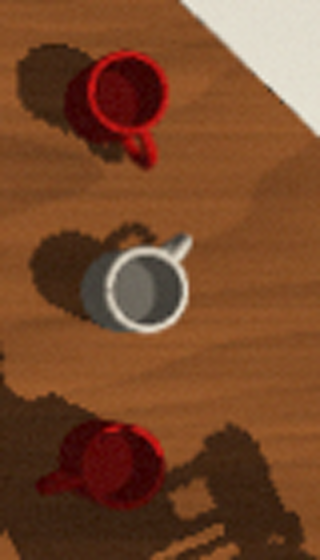

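The crop confirms it. The off-white cup with its handle to the upper right is at (387,212), between the two red mugs. The wheel line runs from (236,175) to (241,156), facing the brass post. I'll measure from these.

```bash
python3 - <<'E'
from h import *
c=robot.read_camera("top")
P=lambda uv,z:onplane(c,[uv],z)[0]
rim=P((387,212.2),.064);hd=P((396.2,200.2),.04)
print("cup",rim.round(4),"handle",hd.round(4),np.degrees(np.arctan2(*(hd-rim)[1::-1])))
w=P((233.1,186.5),.09);a=P((236.2,174.6),.09);b=P((241.1,155.9),.09)
print("wheel",w.round(4),np.linalg.norm(a-w),np.linalg.norm(b-w),np.degrees(np.arctan2(*(b-a)[1::-1])),np.degrees(np.arctan2(*(b-w)[1::-1])))
k=P((190+598/5.5,135+378/5.5),.099);print("knob",k.round(4),np.linalg.norm((k-w)[:2]),np.degrees(np.arctan2(*(k-w)[1::-1])))
m=P((190+612/5.5,135+345/5.5),.099)
print("wing mark",m.round(4),np.degrees(np.arctan2(*(m-k)[1::-1])))
T,s=toolT();print(T.round(3))
for p in [(.48,-.35,.25),(.5,-.34,.25)]: print(T[:3,:3].T@(np.array(p)-T[:3,3]))
E
```

```text
cup [ 0.4875 -0.3486  0.064 ] handle [ 0.5225 -0.3841  0.04  ] -45.45043567872626
wheel [0.5536 0.077  0.09  ] 0.033204858440594794 0.08578825653892835 -13.932299477963513 -13.911928127333196
knob [ 0.508  -0.0984  0.099 ] 0.18121821218396872 -104.55849330773871
wing mark [ 0.5241 -0.1052  0.099 ] -23.059380429253608
[[ 0.921  0.39  -0.     0.234]
 [ 0.39  -0.921  0.001 -0.552]
 [ 0.    -0.001 -1.     0.232]
 [ 0.     0.     0.     1.   ]]
[ 0.30535241 -0.0902348  -0.01774638]
[ 0.32766896 -0.09163897 -0.0177431 ]
```

```bash
cat >> h.py <<'E'
def down(yaw):
    y=np.radians(yaw);c,s=np.cos(y),np.sin(y)
    return np.array([[c,s,0],[s,-c,0],[0,0,-1.]])
def delta(pos,yaw):
    T,s=toolT(); d=T[:3,:3].T@(np.array(pos)-T[:3,3]); r=R.from_matrix(T[:3,:3].T@down(yaw)).as_rotvec()
    x=T[:3,0]
    print("t",round(s["t"],2),"pos",T[:3,3].round(4),"yaw",np.degrees(np.arctan2(x[1],x[0])).round(2),"q6",np.round(s["q"][5],2),"F",np.round(s["force"],1),"open",round(s["opening"],4))
    print(" d",d.round(4),"r",r.round(4)); return d,r
E
python3 -c "
from h import *
delta((.4875,-.3486,.2),135)"
```

```text
t 0.25 pos [ 0.2341 -0.5522  0.2321] yaw 22.96 q6 -0.09 F [0.1 0.  0.1] open 0.093
 d [ 0.3128 -0.0886  0.0323] r [-5.0000e-04 -9.0000e-04 -1.9554e+00]
```

>>> {"fn": "jog_arm", "kwargs": {
  "steps": [
    [0,0.055,-0.015,0,0,0,-0.18],
    [0,0.11,-0.03,0,0,0,-0.36],
    [0,0.165,-0.045,0,0,0,-0.54],
    [0,0.22,-0.06,0.01,0,0,-0.72],
    [0,0.27,-0.075,0.02,0,0,-0.9]
  ]
}}

```text
t: 0.88
tool_pos: [0.4548, -0.3764, 0.2121]
orientation: [-2.494, -1.91, -0.001]
force: [0.0, -0.9, 0.6]
opening: 0.093
```

```bash
python3 -c "
from h import *
delta((.4875,-.3486,.2),135)"
```

```text
t 0.88 pos [ 0.4548 -0.3764  0.2121] yaw 74.89 q6 -0.51 F [ 0.  -0.9  0.6] open 0.093
 d [0.0354 0.0243 0.0122] r [ 3.0000e-04 -4.0000e-04 -1.0492e+00]
```

>>> {"fn": "jog_arm", "kwargs": {
  "steps": [
    [0,0.015,0.01,0.005,0,0,-0.18],
    [0,0.03,0.02,0.01,0,0,-0.36],
    [0,0.035,0.024,0.012,0,0,-0.54],
    [0,0.035,0.024,0.012,0,0,-0.72],
    [0,0.035,0.024,0.012,0,0,-0.9]
  ]
}}

```text
t: 1.5
tool_pos: [0.4872, -0.3486, 0.1999]
orientation: [-1.406, -2.809, -0.001]
force: [-0.4, 1.0, 0.9]
opening: 0.0929
```

>>> {"fn": "jog_arm", "kwargs": {
  "steps": [
    [0,0,0,0,0,0,-0.15],
    [0,0,0,0,0,0,-0.15]
  ]
}}

```text
t: 1.75
tool_pos: [0.4871, -0.3485, 0.1997]
orientation: [-1.193, -2.905, -0.001]
force: [0.5, 0.6, -0.1]
opening: 0.0932
```

```bash
python3 -c "
from h import *
delta((.4875,-.3486,.2),135)
c,T,_,s=wrist()
save('w1.png',c['image'])
np.save('w1.npy',T)
print(proj(c,[[.4875,-.3486,.064],[.5225,-.3841,.04]],T))"
```

```text
t 1.75 pos [ 0.4871 -0.3485  0.1997] yaw 135.35 q6 -1.5 F [ 0.5  0.6 -0.1] open 0.0932
 d [-0.0003  0.0002 -0.0003] r [ 0.0004 -0.001   0.0062]
[[261.10273553 182.8127056 ]
 [260.27905953 226.6497127 ]]
```

View pics/w1.png

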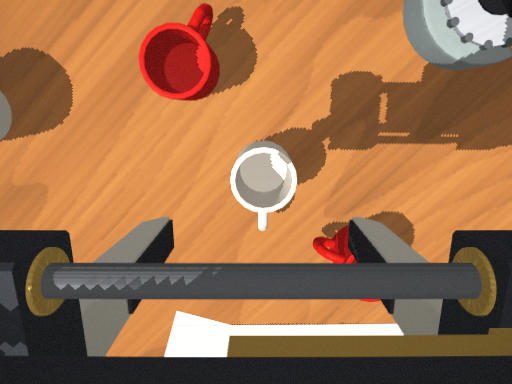

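The wrist view shows the white cup's rim centred at about (264,180) with the handle pointing down to (263,227). Both jaws are well to its sides. Next I'll refine with a mask.

```bash
python3 - <<'E'
from h import *
im=cv2.imread("pics/w1.png");hsv=cv2.cvtColor(im,cv2.COLOR_BGR2HSV)
T=np.load("w1.npy");c=robot.read_camera("wrist")
m=((hsv[...,1]<40)&(hsv[...,2]>200)).astype(np.uint8);m[:,:215]=0;m[:,310:]=0;m[:130]=0;m[240:]=0
cs,_=cv2.findContours(m,cv2.RETR_EXTERNAL,cv2.CHAIN_APPROX_NONE)
k=max(cs,key=cv2.contourArea).reshape(-1,2)
print(k.min(0),k.max(0))
# rim outer contour pts: exclude handle
W=onplane(c,k,.064,T)[:,:2]
sel=np.ones(len(k),bool)&~((abs(k[:,0]-263)<12)&(k[:,1]>195))
for _ in range(4):
    A=np.c_[2*W[sel],np.ones(sel.sum())];x=np.linalg.lstsq(A,(W[sel]**2).sum(1),rcond=None)[0]
    r=np.sqrt(x[2]+x[0]**2+x[1]**2);res=np.linalg.norm(W-x[:2],axis=1)-r;sel&=abs(res)<.0015
print("cup",x[:2],r,sel.sum())
# handle: midline rows
for v in (214,218,222):
    u=np.where(m[v,240:290])[0]+240
    if len(u):
        h=onplane(c,[(u.mean(),v)],.055,T)[0]
        print(v,u.min(),u.max(),h,np.degrees(np.arctan2(h[1]-x[1],h[0]-x[0])))
E
```

```text
[230 147] [296 229]
cup [ 0.48704001 -0.34572389] 0.029037248356344424 152
214 258 266 [ 0.5107836  -0.37030682  0.055     ] -45.99502114734831
218 258 266 [ 0.51357999 -0.37305451  0.055     ] -45.84085357398174
222 258 266 [ 0.51639339 -0.37581891  0.055     ] -45.71474989305513
```

```bash
python3 -c "
from h import *
delta((.487,-.3457,.04),134.2)"
```

```text
t 1.85 pos [ 0.4872 -0.3486  0.1998] yaw 135.2 q6 -1.5 F [-0.6  0.2  0.5] open 0.0931
 d [0.002  0.0019 0.1598] r [ 0.0004 -0.0008  0.0174]
```

>>> {"fn": "jog_arm", "kwargs": {
  "steps": [
    [0,0.002,0.002,0.045,0,0,0.017],
    [0,0.002,0.002,0.09,0,0,0.017],
    [0,0.002,0.002,0.13,0,0,0.017],
    [0,0.002,0.002,0.16,0,0,0.017],
    [0,0.002,0.002,0.16,0,0,0.017]
  ]
}}

```text
t: 2.48
tool_pos: [0.485, -0.3439, 0.0368]
orientation: [-1.223, -2.887, -0.004]
force: [-0.3, -0.6, 0.8]
opening: 0.0929
```

>>> {"fn": "jog_arm", "kwargs": {
  "steps": [
    [1,0,0,0,0,0,0],
    [1,0,0,0,0,0,0],
    [1,0,0,0,0,0,0],
    [1,0,0,0,0,0,0],
    [1,0,0,0,0,0,0]
  ],
  "force": 20
}}

```text
t: 3.1
tool_pos: [0.4856, -0.3443, 0.0378]
orientation: [-1.223, -2.888, -0.003]
force: [-1.5, 0.8, 5.5]
opening: 0.0598
```

```bash
python3 -c "
from h import *
delta((.487,-.3457,.04),134.2)
c,T,_,s=wrist()
save('w2.png',c['image'])"
```

```text
t 3.1 pos [ 0.4856 -0.3443  0.0378] yaw 134.09 q6 -1.47 F [-1.5  0.8  5.5] open 0.0598
 d [-0.002  -0.     -0.0022] r [ 0.0001 -0.0053 -0.002 ]
```

View pics/w2.png

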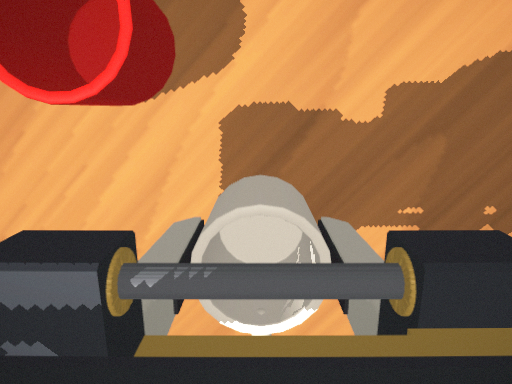

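The cup is gripped at 59.8 mm opening and seated between the pads. Lifting.

>>> {"fn": "jog_arm", "kwargs": {
  "steps": [
    [1,0,0,-0.02,0,0,0],
    [1,0,0,-0.06,0,0,0],
    [1,0,0,-0.11,0,0,0],
    [1,0,0,-0.16,0,0,0],
    [1,0,0,-0.17,0,0,0]
  ],
  "force": 25
}}

```text
t: 3.78
tool_pos: [0.488, -0.3465, 0.2137]
orientation: [1.224, 2.89, -0.001]
force: [0.4, -0.0, -2.2]
opening: 0.0601
```

```bash
python3 -c "
from h import *
delta((.46,.07,.21),166)
c,T,_,s=wrist()
save('w3.png',c['image'])
"
```

```text
t 3.77 pos [ 0.488  -0.3465  0.2137] yaw 134.08 q6 -1.47 F [ 0.4 -0.  -2.2] open 0.0601
 d [0.3187 0.2696 0.003 ] r [-0.      0.0031 -0.5571]
```

View pics/w3.png

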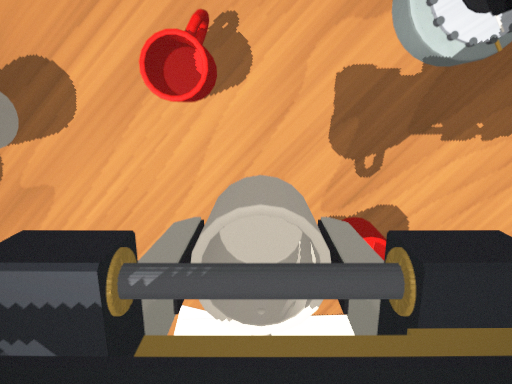

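```bash
python3 -c "
from h import *
d,r=delta((.641,.055,.26),166)
c=robot.read_camera('wrist')
o,dd=ray(c,[(261,206),(192,262),(330,262)],c['tool_from_camera'])
z=-.0262
print(o+dd*((z-o[2])/dd[:,2])[:,None])
"
```

```text
t 3.83 pos [ 0.4876 -0.3461  0.2124] yaw 134.08 q6 -1.47 F [-0.2  0.6 -1.2] open 0.0603
 d [ 0.1814  0.3893 -0.0475] r [ 4.000e-04  1.100e-03 -5.571e-01]
[[ 0.02714057 -0.00021414 -0.0262    ]
 [ 0.00323589 -0.02834236 -0.0262    ]
 [ 0.00331682  0.02800844 -0.0262    ]]
```

>>> {"fn": "jog_arm", "kwargs": {
  "steps": [
    [1,0.02,0.045,-0.03,0,0,-0.1],
    [1,0.045,0.1,-0.047,0,0,-0.2],
    [1,0.07,0.15,-0.047,0,0,-0.3],
    [1,0.095,0.205,-0.047,0,0,-0.4],
    [1,0.12,0.26,-0.047,0,0,-0.5]
  ]
}}

```text
t: 4.5
tool_pos: [0.5893, -0.0765, 0.254]
orientation: [-0.466, -3.101, -0.003]
force: [1.3, -1.0, -1.8]
opening: 0.0594
```

```bash
python3 -c "
from h import *
d,r=delta((.641,.055,.26),166)
"
```

```text
t 4.5 pos [ 0.5893 -0.0765  0.254 ] yaw 162.9 q6 -1.49 F [ 1.3 -1.  -1.8] open 0.0594
 d [-0.0107  0.1408 -0.0059] r [ 0.0011 -0.0061 -0.0541]
```

>>> {"fn": "jog_arm", "kwargs": {
  "steps": [
    [1,-0.003,0.05,-0.006,0,0,-0.054],
    [1,-0.006,0.095,-0.006,0,0,-0.054],
    [1,-0.01,0.13,-0.006,0,0,-0.054],
    [1,-0.01,0.14,-0.006,0,0,-0.054],
    [1,-0.01,0.14,-0.006,0,0,-0.054]
  ]
}}

```text
t: 5.12
tool_pos: [0.6392, 0.0546, 0.2578]
orientation: [-0.38, -3.109, -0.002]
force: [-0.5, -0.3, -1.5]
opening: 0.0598
```

```bash
python3 -c "
from h import *
d,r=delta((.641,.055,.26),166)
c,T,_,s=wrist()
save('w4.png',c['image']);np.save('w4.npy',T)
print(proj(c,[[.5536,.077,.09]],T))
"
```

```text
t 5.12 pos [0.6392 0.0546 0.2578] yaw 166.05 q6 -1.32 F [-0.5 -0.3 -1.5] open 0.0598
 d [-0.0016  0.0008 -0.0022] r [ 0.0001 -0.0094  0.0008]
[[262.36193657  82.29180631]]
```

View pics/w4.png

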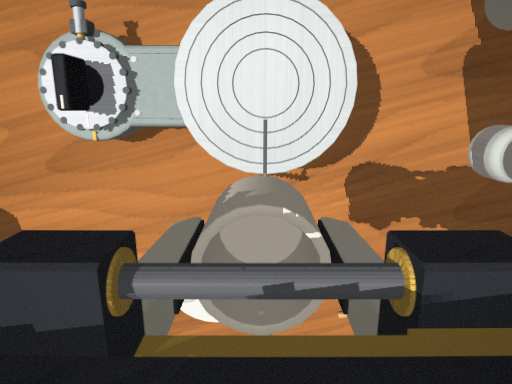

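The wheel is centred at about (266,83), its line runs from (265,120) to (265,172), and the knob wing is at (68,83). Next I'll fit these properly.

```bash
python3 - <<'E'
from h import *
im=cv2.imread("pics/w4.png");g=cv2.cvtColor(im,cv2.COLOR_BGR2GRAY).astype(float);hsv=cv2.cvtColor(im,cv2.COLOR_BGR2HSV)
T=np.load("w4.npy");c=robot.read_camera("wrist")
# dark groove points: black-hat
bh=cv2.morphologyEx(g.astype(np.uint8),cv2.MORPH_BLACKHAT,np.ones((7,7),np.uint8))
# groove: for rays from centre find dark minima
pts=[]
for a in np.radians(np.arange(0,360,3)):
    rr=np.arange(25,42,.25);u=266+rr*np.cos(a);v=83+rr*np.sin(a)
    s=cv2.remap(bh.astype(np.float32),u.astype(np.float32).reshape(1,-1),v.astype(np.float32).reshape(1,-1),1)[0]
    if abs(np.degrees(a)-90)>12: pts.append((u[s.argmax()],v[s.argmax()]))
W=onplane(c,pts,.09,T)[:,:2];sel=np.ones(len(W),bool)
for _ in range(5):
    A=np.c_[2*W[sel],np.ones(sel.sum())];x=np.linalg.lstsq(A,(W[sel]**2).sum(1),rcond=None)[0]
    r=np.sqrt(x[2]+x[0]**2+x[1]**2);res=np.linalg.norm(W-x[:2],axis=1)-r;sel&=abs(res)<.0012
print("wheel",x[:2],r,sel.sum())
L=[]
for v in range(124,170,2):
    w=255-g[v,258:274];w=np.clip(w-np.median(w)-15,0,None)
    if w.sum()>0:L.append(((w*np.arange(258,274)).sum()/w.sum(),v))
Lw=onplane(c,L,.09,T)[:,:2]
d=np.linalg.svd(Lw-Lw.mean(0))[2][0];d*=np.sign(d[0])
print("line",len(L),L[0],L[-1],np.degrees(np.arctan2(d[1],d[0])),"via centre",np.degrees(np.arctan2(*(Lw.mean(0)-x[:2])[::-1])))
save("w4k.png",im[:,:,::-1],(20,0,190,150),4.5)
np.save("wheel.npy",x[:2])
E
```

```text
wheel [0.55516744 0.07941837] 0.03027290114974007 111
line 23 (np.float64(264.92893401015226), 124) (np.float64(264.5412371134021), 168) -14.172659125097118 via centre -14.272690739966245
```

View pics/w4k.png

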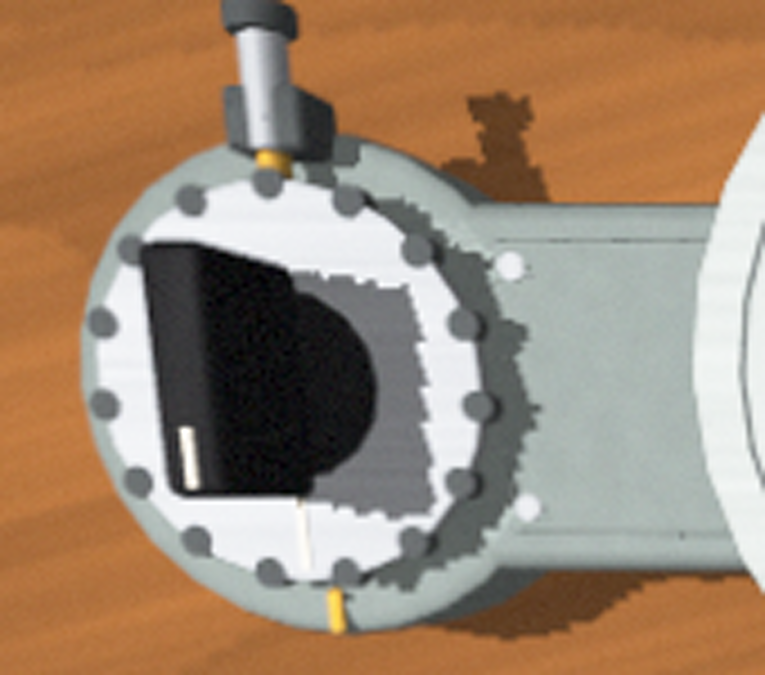

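```bash
python3 -c "
from h import *
d,r=delta((.553,.0796,.17),165.8)
"
```

```text
t 5.22 pos [0.6395 0.0533 0.259 ] yaw 165.95 q6 -1.32 F [ 0.3  0.1 -2.8] open 0.0598
 d [0.0896 0.0045 0.0897] r [ 0.0003 -0.0077  0.0026]
```

>>> {"fn": "jog_arm", "kwargs": {
  "steps": [
    [1,0.04,0.002,0.02,0,-0.004,0],
    [1,0.08,0.004,0.05,0,-0.004,0],
    [1,0.09,0.0045,0.08,0,-0.004,0.002],
    [1,0.09,0.0045,0.09,0,-0.004,0.002],
    [1,0.09,0.0045,0.09,0,-0.004,0.002]
  ]
}}

```text
t: 5.85
tool_pos: [0.5528, 0.0788, 0.1697]
orientation: [-0.389, -3.113, -0.001]
force: [-1.0, -0.9, -1.5]
opening: 0.06
```

>>> {"fn": "jog_arm", "kwargs": {
  "steps": [
    [1,0,0,0,0,0,0],
    [1,0,0,0,0,0,0]
  ]
}}

```text
t: 6.1
tool_pos: [0.554, 0.0785, 0.1711]
orientation: [-0.39, -3.116, -0.001]
force: [0.4, 0.0, -1.5]
opening: 0.0596
```

```bash
python3 -c "
from h import *
d,r=delta((.553,.0796,.134),165.8)
c=robot.read_camera('top');save('t5.png',c['image'],(190,130,330,240),5.5)
c=robot.read_camera('side');save('s5.png',c['image'],(180,130,320,270),4)
"
```

```text
t 6.1 pos [0.554  0.0785 0.1711] yaw 165.74 q6 -1.27 F [ 0.4  0.  -1.5] open 0.0596
 d [0.0012 0.0008 0.0371] r [ 0.0006 -0.0019 -0.0011]
```

View pics/s5.png

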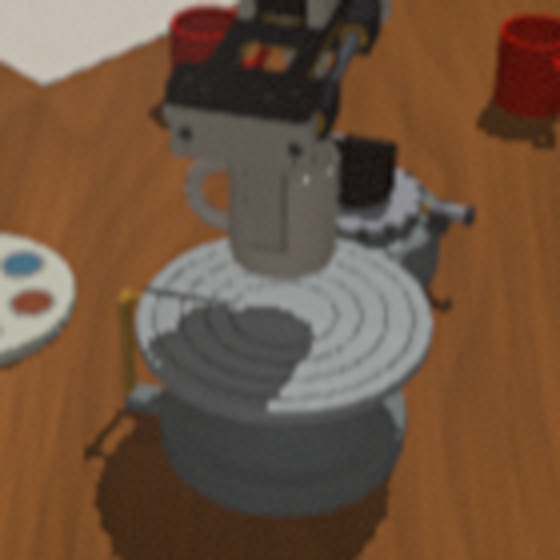

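The side view shows the cup hovering level over the wheel, with its handle on the post/line side. Lowering.

>>> {"fn": "jog_arm", "kwargs": {
  "steps": [
    [1,0.001,0.001,0.015,0,0,0],
    [1,0.001,0.001,0.028,0,0,0],
    [1,0.001,0.001,0.036,0,0,0],
    [1,0.001,0.001,0.038,0,0,0],
    [1,0.001,0.001,0.038,0,0,0]
  ]
}}

```text
t: 6.82
tool_pos: [0.5527, 0.08, 0.1325]
orientation: [-0.389, -3.115, -0.001]
force: [0.8, 0.6, -1.1]
opening: 0.0597
```

```bash
python3 -c "
from h import *
d,r=delta((.553,.0796,.128),165.8)
c=robot.read_camera('side');save('s6.png',c['image'],(200,150,310,250),6)
"
```

```text
t 6.83 pos [0.5527 0.08   0.1325] yaw 165.76 q6 -1.27 F [ 0.8  0.6 -1.1] open 0.0597
 d [-0.0004 -0.0003  0.0045] r [ 0.0004 -0.0029 -0.0007]
```

View pics/s6.png

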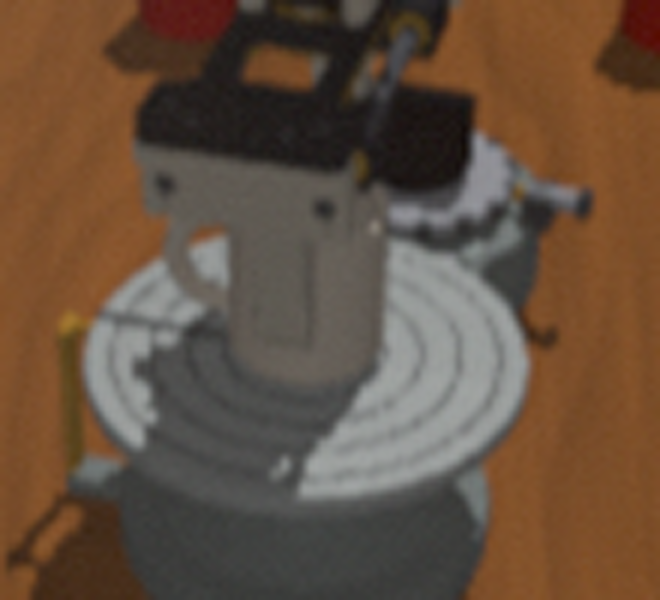

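The cup is just above the face (foot about 4.5 mm up). I'll lower gently until it makes contact.

>>> {"fn": "jog_arm", "kwargs": {
  "steps": [
    [1,0,0,0.0015,0,0,0],
    [1,0,0,0.0025,0,0,0],
    [1,0,0,0.0035,0,0,0],
    [1,0,0,0.004,0,0,0],
    [1,0,0,0.004,0,0,0]
  ]
}}

```text
t: 7.5
tool_pos: [0.5529, 0.08, 0.1288]
orientation: [-0.389, -3.115, -0.001]
force: [-0.4, 0.1, -2.0]
opening: 0.0598
```

>>> {"fn": "jog_arm", "kwargs": {
  "steps": [
    [1,0,0,0.0005,0,0,0],
    [1,0,0,0.0005,0,0,0]
  ]
}}

```text
t: 7.75
tool_pos: [0.5529, 0.0799, 0.1282]
orientation: [-0.389, -3.115, -0.001]
force: [-0.5, 0.6, -1.8]
opening: 0.0599
```

```bash
python3 -c "
from h import *
for i in range(3):
  c=robot.read_camera('side'); d,r=delta((.553,.0796,.128),165.8)
"
```

```text
t 7.8 pos [0.5529 0.0799 0.1283] yaw 165.76 q6 -1.27 F [ 0.9  0.3 -2.2] open 0.0596
 d [-0.0002 -0.0003  0.0003] r [ 0.0005 -0.0025 -0.0007]
t 7.85 pos [0.5529 0.0799 0.1283] yaw 165.76 q6 -1.27 F [ 0.3 -0.4 -2. ] open 0.0596
 d [-0.0002 -0.0003  0.0003] r [ 0.0005 -0.0024 -0.0008]
t 7.9 pos [0.5529 0.0799 0.1283] yaw 165.76 q6 -1.27 F [ 0.3 -0.1 -1.5] open 0.0601
 d [-0.0002 -0.0003  0.0003] r [ 0.0005 -0.0024 -0.0008]
```

>>> {"fn": "jog_arm", "kwargs": {
  "steps": [
    [1,0,0,0.0005,0,0,0],
    [1,0,0,0.0008,0,0,0],
    [1,0,0,0.001,0,0,0]
  ]
}}

```text
t: 8.28
tool_pos: [0.553, 0.0799, 0.1278]
orientation: [-0.389, -3.115, -0.001]
force: [-2.8, 0.0, 3.7]
opening: 0.0598
```

>>> {"fn": "jog_arm", "kwargs": {
  "steps": [
    [1,0,0,0.0005,0,0,0],
    [1,0,0,0.0008,0,0,0],
    [1,0,0,0.001,0,0,0]
  ]
}}

```text
t: 8.65
tool_pos: [0.5531, 0.0799, 0.1277]
orientation: [-0.389, -3.116, -0.001]
force: [-4.9, -0.8, 9.9]
opening: 0.0598
```

The cup touched down at TCP z 0.128 (contact force rising). Relaxing and opening.

>>> {"fn": "jog_arm", "kwargs": {
  "steps": [
    [1,0,0,0,0,0,0],
    [0.6,0,0,0,0,0,0],
    [0.3,0,0,0,0,0,0],
    [0,0,0,0,0,0,0],
    [0,0,0,0,0,0,0]
  ]
}}

```text
t: 9.28
tool_pos: [0.5531, 0.0799, 0.1276]
orientation: [-0.389, -3.116, -0.001]
force: [0.4, 0.7, 0.2]
opening: 0.0809
```

>>> {"fn": "jog_arm", "kwargs": {
  "steps": [
    [0,0,0,-0.02,0,0,0],
    [0,0,0,-0.05,0,0,0],
    [0,0,0,-0.09,0,0,0],
    [0,0,0,-0.12,0,0,0],
    [0,0,0,-0.12,0,0,0]
  ]
}}

```text
t: 9.9
tool_pos: [0.5554, 0.0799, 0.2526]
orientation: [0.389, 3.112, 0.003]
force: [-0.4, -0.4, -0.0]
opening: 0.0932
```

```bash
python3 -c "
from h import *
d,r=delta((.553,.0796,.25),165.8)
c,T,_,s=wrist()
save('w7.png',c['image']);np.save('w7.npy',T)
c=robot.read_camera('side');save('s7.png',c['image'],(200,150,310,250),6)
"
```

```text
t 9.9 pos [0.5554 0.0799 0.2526] yaw 165.76 q6 -1.27 F [-0.4 -0.4 -0. ] open 0.0932
 d [ 0.0023 -0.0009  0.0025] r [ 0.0028  0.0054 -0.0007]
```

View pics/w7.png

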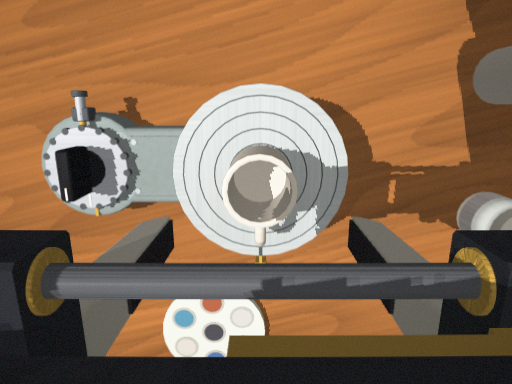

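View pics/s7.png

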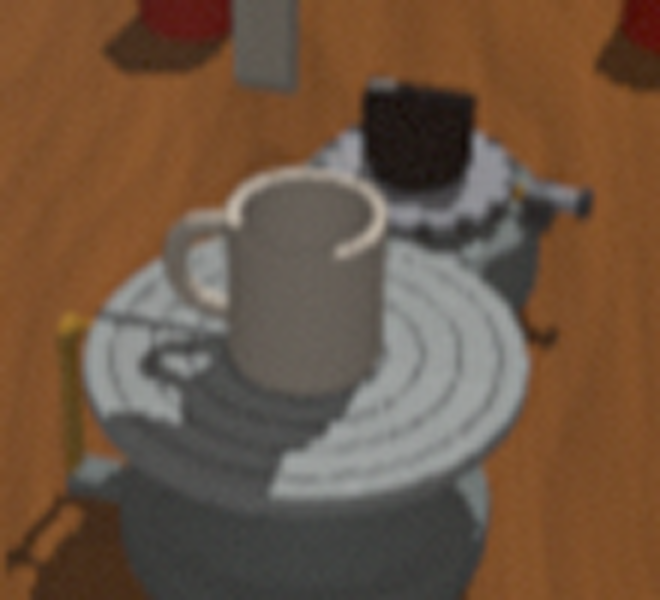

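The cup stands upright on the wheel with its handle over the line: rim at (260,190), wheel centre at about (261,170), handle end at (261,240). I'll check centring numerically.

```bash
cat >> h.py <<'E'
def circ(W,tol=.0012,it=8):
    sel=np.ones(len(W),bool)
    for i in range(it):
        A=np.c_[2*W[sel],np.ones(sel.sum())];x=np.linalg.lstsq(A,(W[sel]**2).sum(1),rcond=None)[0]
        r=np.sqrt(x[2]+x[0]**2+x[1]**2);res=abs(np.linalg.norm(W-x[:2],axis=1)-r);sel=res<max(tol,np.median(res)*2)
    return x[:2],r,sel.sum()
def radial(img,cen,r0,r1,angs,mode):
    pts=[]
    for a in np.radians(angs):
        rr=np.arange(r0,r1,.25);u=(cen[0]+rr*np.cos(a)).astype(np.float32);v=(cen[1]+rr*np.sin(a)).astype(np.float32)
        s=cv2.remap(img.astype(np.float32),u.reshape(1,-1),v.reshape(1,-1),1)[0]
        if mode=="dark": i=s.argmin()
        else: i=np.gradient(cv2.GaussianBlur(s.reshape(1,-1),(0,0),2)[0]).argmin()
        pts.append((u[i],v[i]))
    return pts
E
python3 - <<'E'
from h import *
im=cv2.imread("pics/w7.png");sat=cv2.cvtColor(im,cv2.COLOR_BGR2HSV)[...,1].astype(float)
T=np.load("w7.npy");c=robot.read_camera("wrist");g=cv2.cvtColor(im,cv2.COLOR_BGR2GRAY)
# wheel outer edge: blue channel drop disc->wood
b=im[...,0].astype(float)
A=[a for a in range(0,360,3) if not(20<a<160)]
p=radial(b,(261,170),78,98,A,"edge");w,r,n=circ(onplane(c,p,.09,T)[:,:2]);print("wheel rim",w,r,n)
# groove2 r~?; 
p=radial(g,(261,170),56,66,A,"dark");w2,r2,n2=circ(onplane(c,p,.09,T)[:,:2]);print("groove",w2,r2,n2)
# cup rim: bright annulus
p=radial(-g.astype(float)*1,(260,191),26,38,[a for a in range(0,360,3) if not(70<a<110)],"dark")
cc,rc,nc=circ(onplane(c,p,.154,T)[:,:2]);print("cup rim mid",cc,rc,nc)
d=cc-w2;y=np.radians(-14.2);print("offset along line",d@[np.cos(y),np.sin(y)],"across",d@[-np.sin(y),np.cos(y)])
for v in(226,232,238):
    row=g[v,245:280].astype(float);u=np.where(row>np.median(g[v,240:250])*0+200)[0]+245
    print(v,u)
save("w7c.png",im[:,:,::-1],(200,80,330,270),3)
E
```

```text
wheel rim [0.55435661 0.07982456] 0.08390753603750352 73
groove [0.55467456 0.0797854 ] 0.05899746252513831 73
cup rim mid [0.55386642 0.07827982] 0.027414172023236434 79
offset along line -0.00041411295945010005 across -0.001657816408645687
226 [245 246 247 248 249 250 251 252 253 254 255 256 257 258 259 260 261 262
 263 264 265 266 267 268 269]
232 [245 246 255 256 257 258 259 260 261 262 274 275 276]
238 [245 246 247 248 249 250 251 252 253 254 255 256 257 258 259 260 261 262
 266 267 268 269 270 271 272 273 274 275 276 277 278 279]
```

View pics/w7c.png

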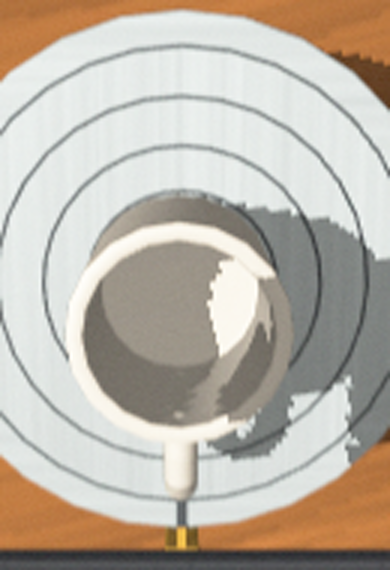

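Cup axis lies within about 1–2 mm of the wheel's centre, and the handle is in line with the engraved line (columns 260.0 and 260.3). Moving over the knob to measure the wing.

```bash
python3 -c "
from h import *
d,r=delta((.509,-.0996,.215),170)
"
```

```text
t 10.05 pos [0.5529 0.0798 0.247 ] yaw 165.76 q6 -1.27 F [ 0.3  0.3 -1.1] open 0.0932
 d [-0.0016 -0.1847  0.0319] r [ 0.0004 -0.0027 -0.074 ]
```

>>> {"fn": "jog_arm", "kwargs": {
  "steps": [
    [0,0,-0.05,0,0,0,-0.02],
    [0,0,-0.1,0,0,0,-0.04],
    [0,-0.001,-0.15,0.015,0,0,-0.074],
    [0,-0.0015,-0.184,0.032,0,0,-0.074],
    [0,-0.0015,-0.185,0.032,0,0,-0.074]
  ]
}}

```text
t: 10.68
tool_pos: [0.5064, -0.1013, 0.2117]
orientation: [-0.278, -3.121, -0.002]
force: [0.4, -0.8, 0.5]
opening: 0.0925
```

```bash
python3 -c "
from h import *
robot.read_camera('wrist')
d,r=delta((.509,-.0996,.215),170)
c,T,_,s=wrist()
save('w8.png',c['image']);np.save('w8.npy',T)
save('w8c.png',c['image'],(190,90,330,260),3.5)
c=robot.read_camera('top');save('t8.png',c['image'],(190,130,330,240),5.5)
"
```

```text
t 10.72 pos [ 0.5074 -0.1003  0.213 ] yaw 169.87 q6 -1.69 F [0.5 0.1 0.4] open 0.0929
 d [-0.0014  0.001  -0.0021] r [ 0.0012 -0.0064 -0.0023]
```

View pics/w8c.png

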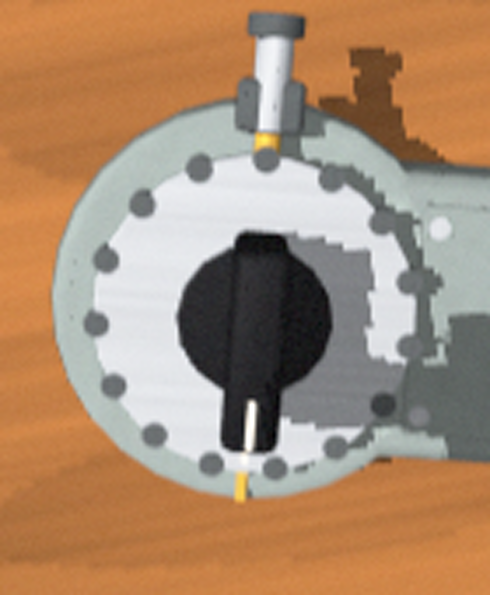

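View pics/t8.png

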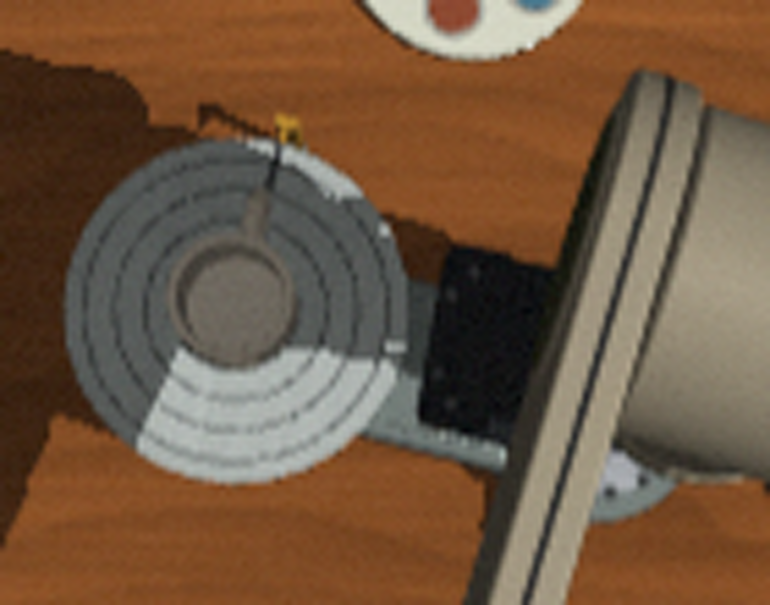

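The wing shows clearly from the end at (264,159) to the end with the white mark at (261,219). In the top view the cup is centred on the inner groove and its handle lies on the line.

```bash
python3 -c "
from h import *
T=np.load('w8.npy');c=robot.read_camera('wrist')
P=lambda x,y,z:onplane(c,[(190+x/3.5,90+y/3.5)],z,T)[0]
a=P(261,240,.099);b=P(249,452,.099)
print(a,b,np.linalg.norm(a-b),np.degrees(np.arctan2(*(b-a)[1::-1])),(a+b)/2)
print('plate',P(254,318,.057))
d,r=delta((.509,-.0998,.081),165.8)
"
```

```text
[ 0.48288871 -0.09298017  0.099     ] [ 0.53268726 -0.10457089  0.099     ] 0.051129644602521604 -13.10243449343805 [ 0.50778798 -0.09877553  0.099     ]
plate [ 0.5095584  -0.09900079  0.057     ]
t 10.88 pos [ 0.5091 -0.099   0.215 ] yaw 170.05 q6 -1.69 F [ 0.5 -0.4  0.6] open 0.0931
 d [-0.0004 -0.001   0.134 ] r [ 0.0008 -0.0027  0.0741]
```

>>> {"fn": "jog_arm", "kwargs": {
  "steps": [
    [0,0,-0.0005,0.04,0,0,0.035],
    [0,0,-0.0005,0.08,0,0,0.07],
    [0,0,-0.0005,0.115,0,-0.002,0.07],
    [0,0,-0.0005,0.132,0,-0.002,0.07],
    [0,0,-0.0005,0.132,0,-0.002,0.07]
  ]
}}

```text
t: 11.5
tool_pos: [0.5082, -0.0984, 0.0824]
orientation: [-0.38, -3.116, -0.002]
force: [-0.3, 0.1, -0.1]
opening: 0.093
```

>>> {"fn": "jog_arm", "kwargs": {
  "steps": [
    [0,0,0,0,0,0,0],
    [0,0,0,0,0,0,0]
  ]
}}

```text
t: 11.75
tool_pos: [0.5095, -0.0986, 0.0841]
orientation: [0.38, 3.118, 0.001]
force: [0.7, -0.1, -0.1]
opening: 0.0932
```

```bash
python3 -c "
from h import *
d,r=delta((.5088,-.0993,.081),166)
c=robot.read_camera('side');save('s9.png',c['image'],(200,100,330,250),4)
"
```

```text
t 11.75 pos [ 0.5095 -0.0986  0.0841] yaw 166.11 q6 -1.62 F [ 0.7 -0.1 -0.1] open 0.0932
 d [ 0.0005 -0.0008  0.0031] r [0.0009 0.0001 0.0019]
```

View pics/s9.png

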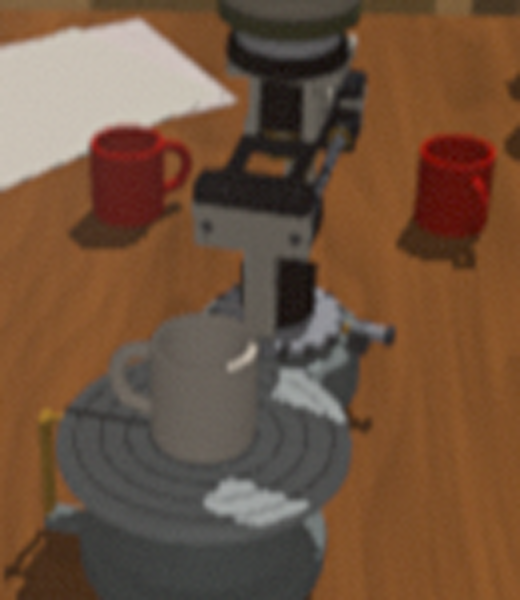

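The open jaws straddle the wing. Lowering 3 mm and gripping.

>>> {"fn": "jog_arm", "kwargs": {
  "steps": [
    [0,0.0005,-0.0008,0.003,0,0,0],
    [0.4,0.0005,-0.0008,0.003,0,0,0],
    [0.7,0.0005,-0.0008,0.003,0,0,0],
    [1,0.0005,-0.0008,0.003,0,0,0],
    [1,0.0005,-0.0008,0.003,0,0,0]
  ],
  "force": 50
}}

```text
t: 12.42
tool_pos: [0.5086, -0.0993, 0.0808]
orientation: [-0.38, -3.118, -0.001]
force: [0.6, 0.8, 0.3]
opening: 0.0577
```

>>> {"fn": "jog_arm", "kwargs": {
  "steps": [
    [1,0,0,0,0,0,0],
    [1,0,0,0,0,0,0],
    [1,0,0,0,0,0,0],
    [1,0,0,0,0,0,0]
  ]
}}

```text
t: 12.92
tool_pos: [0.5086, -0.0993, 0.0808]
orientation: [-0.38, -3.118, -0.001]
force: [-0.1, -0.0, 0.4]
opening: 0.0176
```

```bash
python3 -c "
from h import *
d,r=delta((.5088,-.0993,.081),166)
print(robot.read_state()['wrist_torque'])
"
```

```text
t 12.93 pos [ 0.5086 -0.0993  0.0808] yaw 166.1 q6 -1.62 F [-0.1 -0.   0.4] open 0.0176
 d [-0.0002  0.0001 -0.0002] r [ 0.0009 -0.0004  0.0017]
[ 0.09557788 -0.15874017 -0.00295863]
```

>>> {"fn": "jog_arm", "kwargs": {
  "steps": [
    [1,0,0,0,0,0,0],
    [1,0,0,0,0,0,0],
    [1,0,0,0,0,0,0]
  ]
}}

```text
t: 13.3
tool_pos: [0.5087, -0.0989, 0.0808]
orientation: [-0.38, -3.118, -0.002]
force: [1.2, 5.0, 0.4]
opening: 0.0138
```

```bash
python3 -c "
from h import *
d,r=delta((.5088,-.0993,.081),166)
print(robot.read_state()['wrist_torque'])
"
```

```text
t 13.3 pos [ 0.5087 -0.0989  0.0808] yaw 166.11 q6 -1.62 F [1.2 5.  0.4] open 0.0138
 d [-0.0002 -0.0003 -0.0002] r [ 0.0015 -0.0002  0.0019]
[ 0.75485217 -0.26868299 -0.03265712]
```

The wing is gripped (13.8 mm, 50 N). Turning clockwise means positive tool rz, in small even steps.

>>> {"fn": "jog_arm", "kwargs": {
  "steps": [
    [1,0,0,0,0,0,0.06],
    [1,0,0,0,0,0,0.13],
    [1,0,0,0,0,0,0.2],
    [1,0,0,0,0,0,0.27],
    [1,0,0,0,0,0,0.34]
  ]
}}

```text
t: 13.92
tool_pos: [0.5088, -0.0987, 0.0809]
orientation: [-0.905, -3.008, -0.003]
force: [1.7, 3.8, -0.1]
opening: 0.014
```

```bash
python3 -c "
from h import *
d,r=delta((.5088,-.0993,.081),94)
print(robot.read_state()['wrist_torque'])
"
```

```text
t 13.93 pos [ 0.5088 -0.0987  0.0809] yaw 146.49 q6 -1.28 F [ 1.7  3.8 -0.1] open 0.014
 d [-0.0003 -0.0005 -0.0001] r [ 0.0013 -0.0015  0.9162]
[ 0.551679   -0.30991686 -0.09891477]
```

>>> {"fn": "jog_arm", "kwargs": {
  "steps": [
    [1,0,-0.0003,0,0,0,0.07],
    [1,0,-0.0003,0,0,0,0.14],
    [1,0,-0.0003,0,0,0,0.21],
    [1,0,-0.0003,0,0,0,0.28],
    [1,0,-0.0003,0,0,0,0.35]
  ]
}}

```text
t: 14.55
tool_pos: [0.509, -0.0985, 0.0809]
orientation: [-1.418, -2.803, -0.004]
force: [2.3, 4.2, -0.6]
opening: 0.0135
```

```bash
python3 -c "
from h import *
d,r=delta((.5088,-.0993,.081),94)
print(robot.read_state()['wrist_torque'])
c=robot.read_camera('side');save('s10.png',c['image'],(200,100,330,250),4)
"
```

```text
t 14.55 pos [ 0.509  -0.0985  0.0809] yaw 126.32 q6 -0.93 F [ 2.3  4.2 -0.6] open 0.0135
 d [-0.0005 -0.0006 -0.0001] r [ 0.0018 -0.0019  0.564 ]
[ 0.64865814 -0.470502   -0.06835827]
```

View pics/s10.png

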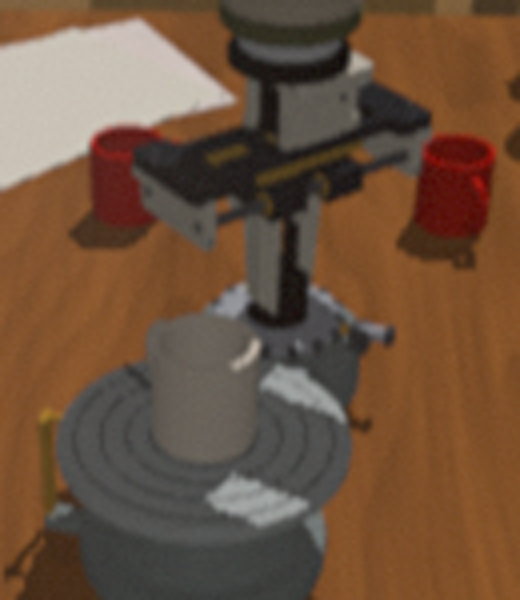

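The wheel and cup are turning together (about 40° so far). Continuing to the third stop.

>>> {"fn": "jog_arm", "kwargs": {
  "steps": [
    [1,0,-0.0003,0,0,0,0.07],
    [1,0,-0.0003,0,0,0,0.14],
    [1,0,-0.0003,0,0,0,0.21],
    [1,0,-0.0003,0,0,0,0.28],
    [1,0,-0.0003,0,0,0,0.34]
  ]
}}

```text
t: 15.22
tool_pos: [0.5092, -0.0984, 0.0809]
orientation: [-1.879, -2.517, -0.005]
force: [3.3, 4.2, -0.6]
opening: 0.0134
```

```bash
python3 -c "
from h import *
d,r=delta((.5088,-.0993,.081),94)
print(robot.read_state()['wrist_torque'])
"
```

```text
t 15.22 pos [ 0.5092 -0.0984  0.0809] yaw 106.51 q6 -0.58 F [ 3.3  4.2 -0.6] open 0.0134
 d [-0.0008 -0.0006 -0.0001] r [ 0.0025 -0.0023  0.2184]
[ 0.50475145 -0.60216342  0.05706744]
```

>>> {"fn": "jog_arm", "kwargs": {
  "steps": [
    [1,0,0,0,0,0,0.05],
    [1,0,0,0,0,0,0.1],
    [1,0,0,0,0,0,0.15],
    [1,0,0,0,0,0,0.19],
    [1,0,0,0,0,0,0.215]
  ]
}}

```text
t: 15.85
tool_pos: [0.5094, -0.0984, 0.0809]
orientation: [-2.139, -2.3, -0.006]
force: [3.3, 3.5, -0.1]
opening: 0.0137
```

>>> {"fn": "jog_arm", "kwargs": {
  "steps": [
    [1,0,0,0,0,0,0],
    [1,0,0,0,0,0,0]
  ]
}}

```text
t: 16.1
tool_pos: [0.5094, -0.0983, 0.0809]
orientation: [-2.139, -2.301, -0.006]
force: [2.4, 2.9, -1.3]
opening: 0.0137
```

```bash
python3 -c "
from h import *
d,r=delta((.5088,-.0993,.081),94)
print(robot.read_state()['wrist_torque'])
c,T,_,s=wrist();save('w11.png',c['image']);np.save('w11.npy',T)
c=robot.read_camera('top');save('t11.png',c['image'],(190,130,330,240),5.5)
c=robot.read_camera('side');save('s11.png',c['image'],(200,100,330,250),4)
d,r=delta((.5088,-.0993,.081),94)
"
```

```text
t 16.1 pos [ 0.5094 -0.0983  0.0809] yaw 94.18 q6 -0.37 F [ 2.4  2.9 -1.3] open 0.0137
 d [-0.0009 -0.0006 -0.0001] r [ 0.0025 -0.0025  0.0032]
[ 0.3306842  -0.18049176 -0.00996802]
t 16.25 pos [ 0.5094 -0.0984  0.0809] yaw 94.16 q6 -0.37 F [2.7 3.4 0.1] open 0.0141
 d [-0.0009 -0.0006 -0.0001] r [ 0.0026 -0.0025  0.0029]
```

View pics/t11.png

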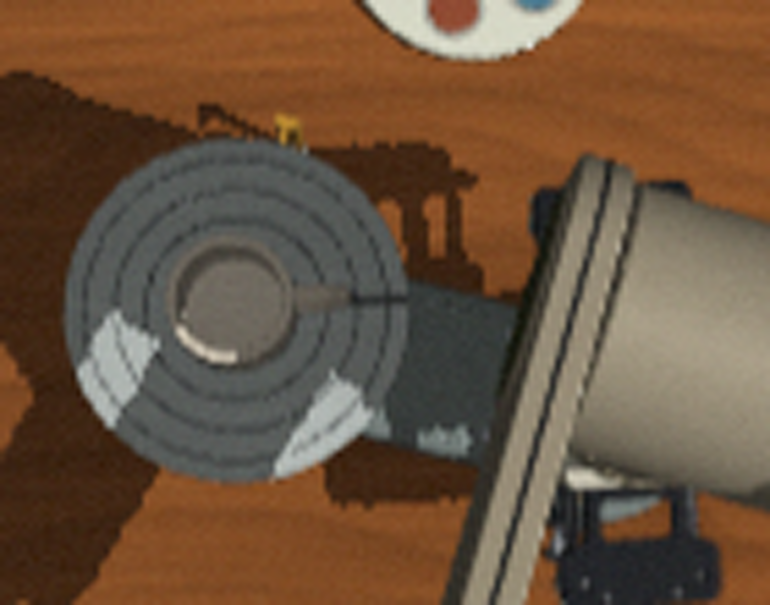

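View pics/s11.png

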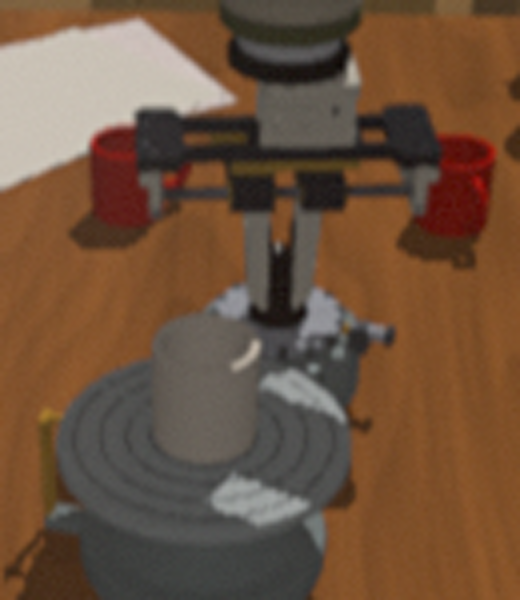

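View pics/w11.png

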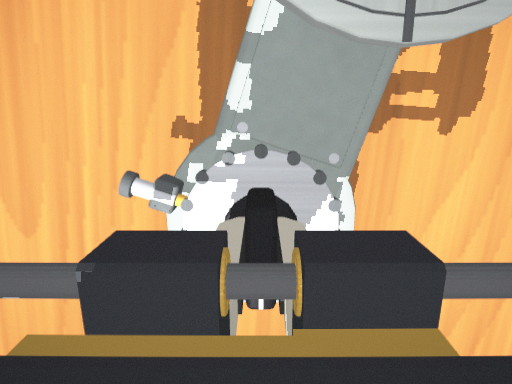

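The knob has gone through 72° and is still gripped. In the top view the cup is centred and its handle lies along the line, now at (253–264,184). Next, the line angle and the cup centring.

```bash
python3 - <<'E'
from h import *
c=robot.read_camera("top")
P=lambda x,y,z:onplane(c,[(190+x/5.5,130+y/5.5)],z)[0]
w=P(237,310.5,.09);a=P(352,298,.09);b=P(405,299,.09)
g=cv2.cvtColor(c["image"],cv2.COLOR_RGB2GRAY).astype(float)
L=[]
for u in range(255,263):
    x=255-g[179:190,u];x=np.clip(x-np.median(x)-5,0,None);L.append((u,(x*np.arange(179,190)).sum()/x.sum()))
Lw=onplane(c,L,.09)[:,:2];d=np.linalg.svd(Lw-Lw.mean(0))[2][0]
m=Lw.mean(0)
for wc in((.5536,.077),w[:2]):print(wc,"line angle via centre",np.degrees(np.arctan2(*(m-wc)[::-1])))
print("line dir",np.degrees(np.arctan2(d[1],d[0])))
cup=P(232,303,.154);h=P(340,297,.125)
print("cup",cup,"handle ang",np.degrees(np.arctan2(*(h-cup)[1::-1])))
delta((.5088,-.0993,.081),94)
E
```

```text
(0.5536, 0.077) line angle via centre -83.68918238726984
[0.5536942  0.07704713] line angle via centre -83.77170750869918
line dir -84.12722453647004
cup [0.55126252 0.07603156 0.154     ] handle ang -83.1029621851302
t 16.3 pos [ 0.5094 -0.0983  0.0809] yaw 94.16 q6 -0.37 F [ 2.1  2.2 -1.3] open 0.0139
 d [-0.0009 -0.0006 -0.0001] r [ 0.0026 -0.0026  0.0029]
```

```bash
python3 - <<'E'
from h import *
im=cv2.imread("pics/w11.png");g=cv2.cvtColor(im,cv2.COLOR_BGR2GRAY).astype(float)
T=np.load("w11.npy");c=robot.read_camera("wrist")
L=[]
for v in range(2,38,2):
    row=g[v,395:425];x=np.clip(np.median(row)-row-25,0,None)
    if x.sum()>0:L.append(((x*np.arange(395,425)).sum()/x.sum(),v))
L=np.array(L);print(L[::4].round(1).tolist())
Lw=onplane(c,L,.09,T)[:,:2];d=np.linalg.svd(Lw-Lw.mean(0))[2][0]
print("dir",np.degrees(np.arctan2(d[1],d[0])),"mean",Lw.mean(0))
m=Lw.mean(0)
for w in((.5549,.0796),(.5536,.077)): print(np.degrees(np.arctan2(*(m-w)[::-1])))
save("w11c.png",im[:,:,::-1],(150,130,370,330),3.5)
print([robot.read_state()["wrist_torque"].round(3).tolist() if hasattr(robot.read_state()["wrist_torque"],'round') else robot.read_state()["wrist_torque"] for _ in range(1)])
E
```

```text
[[410.3, 2.0], [409.5, 10.0], [408.6, 20.0], [407.7, 28.0], [407.1, 36.0]]
dir -85.97182394864637 mean [0.56007547 0.00390664]
-86.08853685134017
-84.93728276784005
[[0.32, -0.247, -0.052]]
```

View pics/w11c.png

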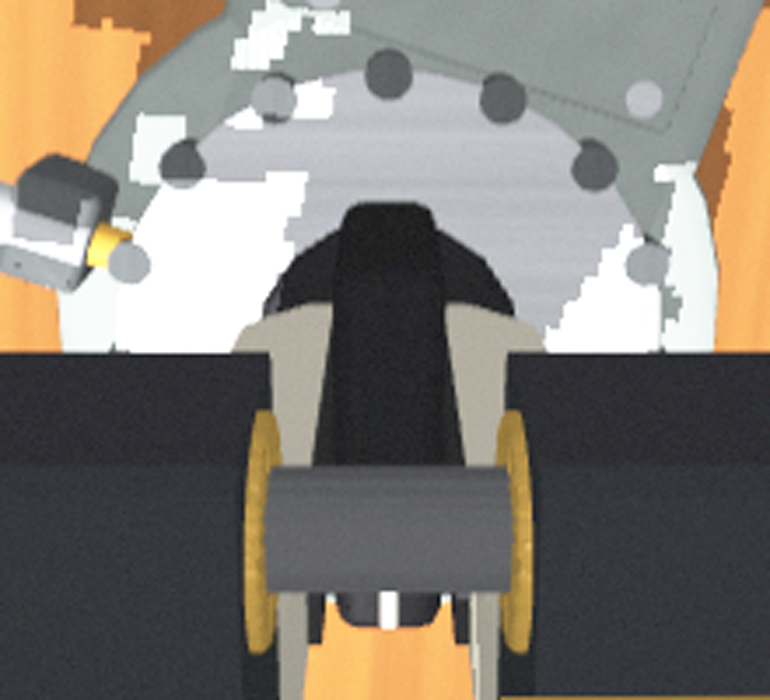

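The wrist view puts the line at −86.0°, against an expected −86.2° (−14.2° − 72°). A plate notch sits at the plunger and the wing is still held. Handing in.

```bash
python3 -c "
from h import *
delta((.5088,-.0993,.081),94)
print(robot.close_job())"
```

```text
t 16.35 pos [ 0.5093 -0.0984  0.0809] yaw 94.16 q6 -0.37 F [2.2 3.1 0.4] open 0.0136
 d [-0.0009 -0.0006 -0.0002] r [ 0.0025 -0.0025  0.0028]
the job is handed in; nothing more can be done
None
```

The off-white handled cup is standing in the centre of the wheel with its handle over the engraved line. I turned the knob 72° clockwise to the third stop, and the gripper still holds it there at 50 N. The job took 16.4 s, and I handed it in; no verdict was reported.

**Placing:** I lowered the cup until it touched the wheel and the contact force rose, then released it. From above, the wrist camera put the cup about 0.4 mm off centre along the line and 1.7 mm across it. The handle was in line with the line to within half a millimetre.

**Turning:** The wheel and cup turned together.
- **Wrist camera:** the line is at −86.0°, against an expected −86.2°. A notch sits at the plunger, and there is almost no twist left on the wrist.
- **Top camera:** a coarser reading of about −84°, roughly 2° short of the expected stop. I trusted the wrist camera because the tool's own turn was 71.9° and agrees with it.
- **Cup after the turn:** a rough top-view reading put the cup about 2–3 mm from the wheel's centre, with its handle within 1° of the line.

**Bystanders:** I did not touch the beaker, the glaze jar or the palette, but I took no separate final picture to measure their positions.

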